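# Set up graded vee rests and lay a pipe to its fall

### The arm

A 6-joint arm with a two-finger parallel gripper is mounted at the origin on a cart in front of the work surface, level with it; the furniture and walls round the work are solid. World frame = base frame: x ahead of the robot, y to its left, z up, the work surface at z = 0. Lengths are in m, angles in rad, forces in N, time in s.
With the tool pointing down it reaches from about 0.275 to 0.875 m from the base axis. Payload 12.5 kg.
Tool frame: the origin (TCP) lies between the finger pads; the fingertips stand 11 mm ahead of it and the grasp point (between the pads) lies 8 mm behind it; z points along the fingers, y is the line along which they close (so a half turn about z gives the same grasp; the last joint's range is limited). The gripper opens to 85 mm and grips with 20 to 120 N. Pads are 22 mm wide; open, the fingers measure 114 mm over their backs; the gripper's body (76 mm by 85 mm) begins 54 mm behind the grasp point. The pads swing forward as they close: fully open they stand 13 mm farther back than shut.
Start: joints at [1.234, 0.351, 1.652, -0, 1.139, -0.085], TCP at [0.137, 0.533, 0.242] pointing down, gripper open.
Joint ranges: [-2.75, 2.75], [-0.79, 2.1], [0.01, 2.65], [-1.57, 4.71], [0.07, 3.14], [-2.87, 2.87]. Speed limits (rad/s): [2.22, 2.22, 2.79, 3.14, 3.14, 3.14].

### API

Orientations are given as a unit quaternion [x, y, z, w].
In Python, from bench import arm gives the robot as it stands. The module is installed in compiled form; this text tells all that it offers.
- The arm moves only by the tool carry_out, never from a script. Its argument "deltas" is a list of rows, each a list of 7 numbers: the shift along the tool's x, y, z normalised to -1 to 1, where 1 is 0.4 m, then the turn, a rotation vector about the tool's x, y, z normalised to -1 to 1, where 1 is 45 degrees, then the opening, from -1 (shut) to 1 (fully open). In form: [[x, y, z, ax, ay, az, jaw], ...]. A call has 1 to 10 rows; each row is the pose to reach, as a shift and turn from the pose commanded when the call began, along the tool's axes at that moment; what a row does not reach only later rows make up. A row lasts 1/12 s, in which the tool goes at most 41.7 mm and 7.16 degrees, less where a joint would pass 70% of its speed; a pose out of reach is approached as far as the arm can. A call with a number of a shift or a turn outside -1 to 1 is refused whole. A call with a gripper value outside its range is refused whole. The fingers move at their own pace and stop on an object; "newtons" is the grip in N (left out, the last holds). Time passes only in rows, so rows that repeat a pose let the fingers close. It gives the time, the measured TCP pose, the force, the opening and the grip force at its end, in the units of the state.
- arm.get_obs(): the state, without advancing time (a new reading comes with each control period).
- arm.camera(name): name is "scene" or "side" or "wrist"; returns (picture, depth): 480x640x3 uint8, blue, green, red; 480x640 float32, m along the optical axis (not along the pixel's ray), 0 where there is no reading.
- arm.camera_info(name): a dict with "mtx" (3x3 intrinsics, pixels), "distortion" ([k1, k2, p1, p2, k3] as OpenCV has them; the pictures are not rectified), "R" (3x3) and "t" (3): a world point X has camera coordinates R X + t; the wrist camera has in their place "hand_eye" (4x4, takes a point from camera to tool coordinates, whose origin is the TCP and whose axes are the flange's). Camera axes: x right, y down, z forward; pixel columns grow to the right and rows downward; lengths in m; the calibration is good to about 2 mm. A picture is of the moment at which its call begins: read the wrist's pose just before it. camera_info takes no time and is no camera call.
- arm.hand_in(): hands the job in; it is judged then, once.
Trained networks look in the newest picture that a camera, given by its name, has taken for a name from the list of things; names that differ only in an ending like _2 or _b are one class to them, and where a whole thing is asked for, a point or a joint stands for the part that bears it (a point fixed in the world has none). Each returns a list of dicts, best first, with "score" (0 to 1); they miss things now and then, are a little off and sometimes report something else, mostly with a low value. They report only what shows in the picture. A call takes as long as a camera call. They do not tell look-alikes from the thing itself.
- arm.recognise(camera, target): "centre" ([x, y, z] in m, in the coordinates of the camera as it stood for that picture, good to about 4 mm: the middle of the surface that is visible of it).
- arm.silhouettes(camera, target): "pixels" (480x640 bool, what is visible of it).
The state is a dict: "time": time; "q": joint angles; "joint_vel": joint speeds; "tau": joint torques, N m; "ee_pos": TCP position; "tcp_rot": TCP orientation; "wrist_force": force on the tool from outside, world axes, zero at the start; "ft_torque": the same for the moment, N m; "opening": opening from 0.0 (shut) to 1.0 (fully open); "finger_force": force on a finger pad.
Only numpy, scipy, OpenCV 4.12 (cv2) and the standard library are available. Lean on these libraries where they do the work, as an engineer would, in place of code of your own. Each camera call takes 0.05 s, during which the arm holds its last target. There are 200 camera calls.

### The job

Set the pipe up to its fall for tack welding: stand the three blue vee rests upright on the three yellow outlines of the fixture plate in order of height, the shortest next to the red end stop and the tallest next to the copper earth block, notches in line with the row. Then lay the pipe in the three notches so that it slopes down towards the red stop, its lower end no more than a finger's width from the stop, and leave the small amber bottle standing where it is.

Things in the scene. Friction and masses are not known exactly. Their poses are not given: they have to be found in the camera images.
- rest_short: Loose blue vee rest, the shortest: block 30 mm (its x) by 44 mm (its y), 44 mm high, on a foot 50 x 44 x 8 mm; 0.3 kg; on top a 90 degree vee notch, 14 mm deep, 28 mm wide, running along its x. One dark cross drilling, along x. Origin at the centre of the underside, z up; starts upright on the table. Grip it across the 44 mm (y), where the foot does not stick out.
- rest_middle: Loose blue vee rest like rest_short, but 64 mm high overall, 0.35 kg, with two cross drillings one above the other.
- rest_tall: Loose blue vee rest like rest_short, but 84 mm high overall, 0.4 kg, with three cross drillings one above the other.
- pipe: Loose steel pipe, 34 mm diameter, 320 mm long, 0.35 kg; origin at its middle on the axis, x along it, ends alike. Starts level, axis 46 mm above the table, in a wooden cradle at the left: chocks 78 to 112 mm from the middle, a lath 12 mm high below it. In the rests it slopes 0.23 rad, its middle about 39 mm from mark_2 towards the tall rest, the axis there 87 mm above the plate.
- mark_1: Yellow outline, 59 x 53 mm, first foot position of a straight row of three, 85 mm apart, on the dark steel fixture plate (330 x 96 mm, 12 mm thick, fixed on the table). Origin at its centre on the plate's upper face, 12 mm above the table; x along the row towards mark_3, z up. The ends alike: see which carries the red stop.
- mark_2: The same, the middle position of the row, at the plate's centre.
- mark_3: The same, the last position of the row.
- end_stop: Red end stop fixed on the plate 50 mm beyond an end mark of the row (mark_1 or mark_3: look). Upright plate 12 mm thick along the row, 60 mm wide, 66 mm high, on a foot 30 mm long. Origin at the centre of its underside on the plate's upper face.
- earth_block: Low copper earth block with a brass stud, 30 x 60 mm, 33 mm high with the stud, fixed on the plate at the other end of the row, 50 mm beyond the end mark. Origin at the centre of its underside. The high end of the pipe passes above it.
- small_bottle: Small amber bottle with a red cap and a pale label, 27 mm across, 56 mm high, standing loose at the right of the table. Not part of the job. Origin at the centre of its underside.
There are look-alikes about, which are no part of the job. What is shaped like the rest_tall but turquoise is not meant.

How it is judged:
By the outcome, as a careful person would: the job done as asked, in the order asked, and still so for the second after the job is handed in, with the robot touching nothing.
It also fails if it takes over 88 s, if anything falls off the work surface, if the arm or the gripper's body presses on something with over 40 N, if the wrist force passes 120 N, or if a joint passes its speed limit or range.

## Working session

There is one attempt and no reset: what is moved stays moved. The work goes in short steps, Python scripts to look and compute and a tool call to move; the robot and the scene stay as the last step left them, time stands still between calls to the robot, and variables do not carry over. Pictures are saved under pics/ and viewed, at most 14 in all, crops included, and the job is handed in when it is done.

Besides the shell and the picture viewer there is one more tool, called as name(argument=value, ...), one argument or row to a line, values as JSON. carry_out: Moves the arm, as the interface text tells. Its arguments: {"type":"object","properties":{"deltas":{"type":"array"},"newtons":{"type":"number"}},"required":["deltas"]}

```bash
mkdir -p pics; ls; cat > h.py <<'E'
import numpy as np, cv2
from bench import arm
from scipy.spatial.transform import Rotation as Ro
def snap(n,fn=None):
    o=arm.get_obs(); p,d=arm.camera(n); i=arm.camera_info(n)
    if n=='wrist':
        T=np.eye(4); T[:3,:3]=Ro.from_quat(o['tcp_rot']).as_matrix(); T[:3,3]=o['ee_pos']; M=T@np.array(i['hand_eye'])
    else:
        R=np.array(i['R']);t=np.array(i['t']).ravel(); M=np.eye(4); M[:3,:3]=R.T; M[:3,3]=-R.T@t
    if fn: cv2.imwrite(fn,p)
    h,w=d.shape; u,v=np.meshgrid(np.arange(w),np.arange(h))
    pts=np.stack([u,v],-1).reshape(-1,1,2).astype(np.float64)
    n_=cv2.undistortPoints(pts,np.array(i['mtx'],float),np.array(i['distortion'],float)).reshape(h,w,2)
    X=np.dstack([n_*d[...,None],d])@M[:3,:3].T+M[:3,3]
    X[d==0]=np.nan
    return p,d,X,M
E
python3 - <<'E'
from h import *
for n in ['scene','side','wrist']:
    p,d,X,M=snap(n,f'pics/{n}0.png'); print(n,M.round(3).tolist())
    np.save(f'/tmp/{n}0.npy',X)
print(arm.get_obs())
E
```

```text
pics
scene [[1.0, 0.027, -0.014, 0.565], [0.03, -0.81, 0.585, -0.621], [0.005, -0.585, -0.811, 0.882], [0.0, 0.0, 0.0, 1.0]]
side [[-0.975, -0.132, 0.181, 0.34], [-0.223, 0.625, -0.748, 0.846], [-0.014, -0.769, -0.639, 0.808], [0.0, 0.0, 0.0, 1.0]]
wrist [[0.25, 0.931, 0.265, 0.07], [0.968, -0.24, -0.07, 0.55], [-0.002, 0.274, -0.962, 0.374], [0.0, 0.0, 0.0, 1.0]]
{'time': 0.15, 'q': array([ 1.23438425e+00,  3.51141020e-01,  1.65223967e+00, -3.12933586e-05,
        1.13909438e+00, -8.46049625e-02]), 'joint_vel': array([ 0.00100895, -0.00476542, -0.00172507, -0.00184465,  0.00043669,
        0.00047409]), 'tau': array([-2.50657622e-04, -5.06247139e+01, -2.91502815e+01, -2.35714861e-04,
        3.43253429e-03,  3.72087129e-06]), 'ee_pos': array([0.13694422, 0.53244267, 0.24188067]), 'tcp_rot': array([ 1.25564676e-01,  9.92085338e-01, -4.34440057e-04, -7.82995834e-05]), 'wrist_force': array([ 0.00598274, -0.5462483 , -0.12025502]), 'ft_torque': array([-0.0099527 ,  0.02076523,  0.01883576]), 'finger_force': 0.0, 'opening': 1.000959756928123}
```

View pics/scene0.png

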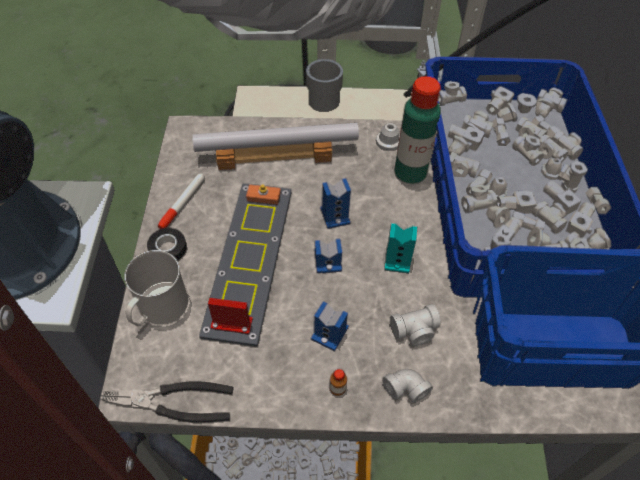

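View pics/side0.png

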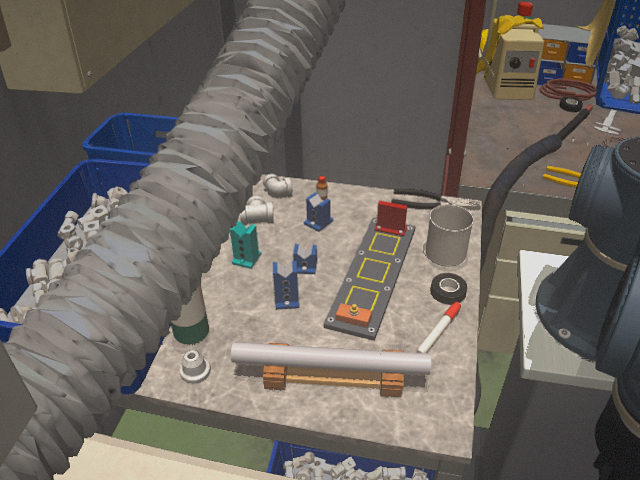

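Scene view: blue rests at (336,203), (328,254) and (330,326), with the turquoise decoy at (400,248). The red stop is at (228,315), the copper block at (263,193), the pipe at (276,137) and the bottle at (339,382). Next I measure each from both cameras.

```bash
cat > m.py <<'E'
from h import *
def cloud(cams,box,hsv,imgs):
    P=[]
    for n in cams:
        p,X=imgs[n]; H=cv2.cvtColor(p,cv2.COLOR_BGR2HSV)
        m=(H>=hsv[0]).all(2)&(H<=hsv[1]).all(2)
        m&=((X>=box[0])&(X<=box[1])).all(2)
        P.append(X[m])
    return P
E
python3 - <<'E'
from m import *
imgs={n:(cv2.imread(f'pics/{n}0.png'),np.load(f'/tmp/{n}0.npy')) for n in ['scene','side']}
for n in imgs:
    p,X=imgs[n]; H=cv2.cvtColor(p,cv2.COLOR_BGR2HSV)
    for nm,lo,hi,zr in [('blue',(105,90,30),(125,255,255),(0.01,.1)),('yel',(24,120,100),(34,255,255),(0.003,.02)),('red',(0,180,80),(4,255,255),(0.02,.09)),('turq',(80,120,40),(95,255,255),(.01,.1))]:
        m=cv2.inRange(H,lo,hi)>0
        m&=(X[...,2]>zr[0])&(X[...,2]<zr[1])&(X[...,0]>.1)&(X[...,0]<.8)&(abs(X[...,1])<.45)
        k,l,s,c=cv2.connectedComponentsWithStats(cv2.dilate(m.astype(np.uint8),np.ones((3,3))))
        for i in range(1,k):
            if s[i,4]<60: continue
            Q=X[(l==i)&m]; r=[]
            zt=Q[:,2].max()
            T=Q if nm=='yel' else Q[Q[:,2]>np.percentile(Q[:,2],99)-.006]
            rr=cv2.minAreaRect((T[:,:2]*1000).astype(np.float32))
            print(n,nm,c[i].round(),'z',Q[:,2].min().round(3),np.percentile(Q[:,2],99).round(3),'rect',np.round(rr[0],1),np.round(rr[1],1),round(rr[2],1))
    # table height
    print(n,'table z',np.nanmedian(X[(abs(X[...,0]-.45)<.03)&(abs(X[...,1]-.25)<.05)][:,2]))
    # pipe
    m=(X[...,2]>.05)&(X[...,2]<.075)&(X[...,1]>.2)&(X[...,1]<.45)&(X[...,0]>.1)&(X[...,0]<.62)&(H[...,1]<60)
    Q=X[m];print('pipe',len(Q),Q.min(0),Q.max(0)); rr=cv2.minAreaRect((Q[Q[:,2]>.059][:,:2]*1000).astype(np.float32));print(rr)
    # anything tall over the work
    m=(X[...,2]>.11)&(X[...,0]>.1)&(X[...,0]<.85)&(abs(X[...,1])<.5);Q=X[m];
    print('tall obstacles',len(Q),Q.min(0).round(2),Q.max(0).round(2))
print(arm.get_obs()['time'])
E
```

```text
scene blue [447. 223.] z 0.01 0.099 rect [777.   52.2] [ 20.3 296.4] 4.7
scene blue [335. 204.] z 0.01 0.087 rect [589.3  82.7] [44. 30.] 16.6
scene blue [328. 257.] z 0.01 0.048 rect [578.  -18.7] [43.8 30.5] 8.8
scene blue [330. 327.] z 0.01 0.067 rect [ 584.  -159.6] [31.2 43.1] 62.7
scene yel [258. 218.] z 0.008 0.018 rect [450.6  66.2] [63.4 54.9] 83.8
scene yel [248. 256.] z 0.009 0.017 rect [440.6 -18.2] [64.4 55.1] 84.3
scene yel [242. 292.] z 0.009 0.017 rect [ 431.2 -100.8] [60.2 54.9] 82.8
scene red [227. 304.] z 0.073 0.082 rect [ 425.8 -153.9] [13.  59.6] 83.5
scene red [235. 328.] z 0.02 0.021 rect [ 433.  -164.4] [ 8.1 22.1] 81.8
scene red [339. 374.] z 0.049 0.06 rect [ 597.1 -254.5] [13.3 13.3] 0.0
scene turq [410. 173.] z 0.011 0.046 rect [732.2 170.1] [ 9.5 43.4] 78.4
scene turq [400. 247.] z 0.01 0.087 rect [701.  -11.8] [28.8 43.1] 82.5
scene table z 0.014106117512018401
pipe 2177 [0.31280004 0.20168303 0.0500045 ] [0.61928138 0.2730881  0.06800832]
((467.0433349609375, 237.54112243652344), (309.17413330078125, 30.346885681152344), 7.542932987213135)
tall obstacl
[... 557 characters left out ...]
 [384. 243.] z 0.009 0.017 rect [ 426.3 -103.7] [65.8 53.7] 82.3
side yel [373. 270.] z 0.009 0.017 rect [436.5 -18.6] [66.2 54. ] 82.3
side yel [363. 295.] z 0.009 0.017 rect [445.3  59.9] [53.3 54.2] 83.7
side red [393. 205.] z 0.074 0.081 rect [ 420.  -152.7] [12.  55.9] 84.4
side turq [240. 236.] z 0.013 0.087 rect [694.7  -9.2] [30.4 44.8] 79.3
side turq [245. 262.] z 0.01 0.014 rect [690.4  10.3] [10.1 24.8] 73.4
side table z 0.011884365230643956
pipe 3321 [0.3078089  0.20926887 0.05000202] [0.61998869 0.27824415 0.06682629]
((464.8741760253906, 243.91360473632812), (312.878173828125, 28.209882736206055), 7.845901012420654)
tall obstacles 40640 [ 0.1  -0.5   0.11] [0.72 0.5  0.56]
0.15
```

```bash
python3 - <<'E'
import cv2
a=cv2.imread('pics/scene0.png')[170:410,200:430]
cv2.imwrite('pics/crop1.png',cv2.resize(a,None,fx=2.5,fy=2.5,interpolation=cv2.INTER_CUBIC))
E
```

```text
(no output)
```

View pics/crop1.png

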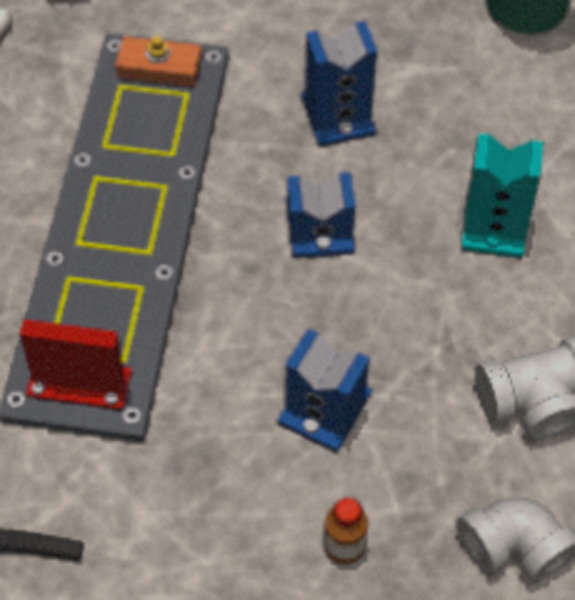

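The crop confirms the choice. The drillings give tall 3 at (336,203), short 1 at (328,254) and middle 2 at (330,326), with the turquoise look-alike excluded. The red stop is at the −y end of the row. I'll hover over the plate and refine with the wrist camera.

```bash
cat >> h.py <<'E'
def target(yaw,tilt=0):
    a=np.radians(yaw); x=np.array([np.cos(a),np.sin(a),0]); z=np.array([0,0,-1.]); y=np.cross(z,x)
    return np.stack([x,y,z],1)@Ro.from_rotvec([0,tilt,0]).as_matrix()
def go(pos,yaw,tilt=0,cur=None):
    "normalised deltas from commanded/current pose to target"
    if cur is None:
        o=arm.get_obs(); cur=(o['ee_pos'],Ro.from_quat(o['tcp_rot']).as_matrix())
    p,R=cur; T=target(yaw,tilt)
    d=R.T@(np.array(pos)-p); r=Ro.from_matrix(R.T@T).as_rotvec()
    print('delta',(d/.4).round(4),(r/(np.pi/4)).round(4),'len',np.linalg.norm(d).round(3),'rows>=',np.ceil(max(np.linalg.norm(d)/.0417,np.degrees(np.linalg.norm(r))/7.16)))
    return np.array(pos),T
E
python3 - <<'E'
from h import *
for n in ['scene','side']:
    X=np.load(f'/tmp/{n}0.npy')
    for a in np.arange(.1,.8,.1):
        for b in np.arange(-.4,.5,.1):
            m=(X[...,2]>.1)&(X[...,2]<.6)&(X[...,0]>a)&(X[...,0]<a+.1)&(X[...,1]>b)&(X[...,1]<b+.1)
            if m.sum()>20: print(n,a.round(1),b.round(1),X[m][:,2].min().round(2),X[m][:,2].max().round(2),m.sum())
c=go([.50,-.03,.30],95)
E
```

```text
scene 0.1 -0.1 0.19 0.32 1538
scene 0.1 -0.0 0.21 0.32 588
scene 0.3 -0.4 0.1 0.49 2858
scene 0.5 -0.3 0.6 0.6 33
scene 0.5 -0.2 0.52 0.6 871
scene 0.5 -0.1 0.49 0.53 160
scene 0.6 -0.2 0.54 0.57 126
scene 0.6 -0.1 0.47 0.56 347
scene 0.6 -0.0 0.45 0.49 103
scene 0.7 -0.2 0.14 0.15 29
scene 0.7 -0.1 0.1 0.15 779
scene 0.7 -0.0 0.1 0.15 460
scene 0.7 0.1 0.1 0.22 2383
scene 0.7 0.2 0.1 0.22 203
scene 0.7 0.3 0.1 0.15 349
side 0.1 -0.1 0.2 0.32 80
side 0.1 -0.0 0.21 0.32 713
side 0.1 0.4 0.24 0.54 256
side 0.2 -0.4 0.1 0.45 1383
side 0.3 -0.4 0.1 0.44 927
side 0.5 -0.1 0.5 0.53 119
side 0.5 -0.0 0.45 0.56 2864
side 0.5 0.1 0.39 0.54 4827
side 0.5 0.2 0.36 0.5 5057
side 0.5 0.3 0.32 0.46 4647
side 0.5 0.4 0.32 0.41 2051
side 0.6 -0.0 0.5 0.55 395
side 0.6 0.1 0.11 0.54 1375
side 0.6 0.2 0.1 0.5 2537
side 0.6 0.3 0.4 0.46 4467
side 0.6 0.4 0.29 0.43 8766
side 0.7 0.2 0.1 0.12 100
side 0.7 0.4 0.38 0.4 99
delta [-1.2293 -1.1358 -0.1444] [-1.0000e-03  6.0000e-04  1.5683e+00] len 0.672 rows>= 17.0
```

```bash
python3 - <<'E'
from h import *
A=np.concatenate([np.load(f'/tmp/{n}0.npy').reshape(-1,3) for n in ['scene','side']])
A=A[(A[:,2]>.27)&(A[:,2]<.85)&(A[:,0]>.3)&(A[:,0]<.9)&(A[:,1]>-.25)&(A[:,1]<.6)]
for b in np.arange(-.25,.6,.05):
    q=A[(A[:,1]>b)&(A[:,1]<b+.05)]
    if len(q)>30: print(b.round(2),len(q),'x',np.percentile(q[:,0],[1,50,99]).round(2),'z',np.percentile(q[:,2],[1,50,99]).round(2),'x at low z',np.median(q[q[:,2]<np.percentile(q[:,2],10)][:,0]).round(2),'z at low x',np.median(q[q[:,0]<np.percentile(q[:,0],10)][:,2]).round(2))
E
```

```text
-0.25 2495 x [0.48 0.54 0.58] z [0.6  0.62 0.64] x at low z 0.5 z at low x 0.61
-0.2 475 x [0.55 0.58 0.59] z [0.55 0.59 0.61] x at low z 0.56 z at low x 0.56
-0.15 601 x [0.55 0.59 0.61] z [0.53 0.56 0.58] x at low z 0.57 z at low x 0.55
-0.1 371 x [0.57 0.6  0.62] z [0.49 0.52 0.56] x at low z 0.58 z at low x 0.52
-0.05 255 x [0.5  0.62 0.63] z [0.48 0.51 0.53] x at low z 0.62 z at low x 0.53
-0.0 729 x [0.51 0.52 0.64] z [0.46 0.52 0.55] x at low z 0.63 z at low x 0.53
0.05 2633 x [0.52 0.55 0.64] z [0.46 0.54 0.56] x at low z 0.53 z at low x 0.51
0.1 3167 x [0.53 0.56 0.64] z [0.43 0.52 0.54] x at low z 0.54 z at low x 0.48
0.15 3034 x [0.54 0.57 0.65] z [0.41 0.5  0.52] x at low z 0.55 z at low x 0.45
0.2 3707 x [0.55 0.58 0.66] z [0.39 0.48 0.5 ] x at low z 0.55 z at low x 0.44
0.25 3886 x [0.55 0.59 0.66] z [0.37 0.46 0.48] x at low z 0.56 z at low x 0.42
0.3 4384 x [0.56 0.59 0.67] z [0.36 0.44 0.46] x at low z 0.57 z at low x 0.4
0.35 4735 x [0.57 0.6  0.68] z [0.34 0.42 0.44] x at low z 0.58 z at low x 0.38
0.4 5342 x [0.59 0.61 0.69] z [0.33 0.41 0.43] x at low z 0.59 z at low x 0.37
0.45 5574 x [0.6  0.62 0.7 ] z [0.32 0.4  0.42] x at low z 0.6 z at low x 0.36
0.5 5810 x [0.61 0.64 0.71] z [0.31 0.4  0.41] x at low z 0.61 z at low x 0.35
0.55 6631 x [0.61 0.64 0.71] z [0.31 0.39 0.41] x at low z 0.62 z at low x 0.35
```

View pics/wrist0.png

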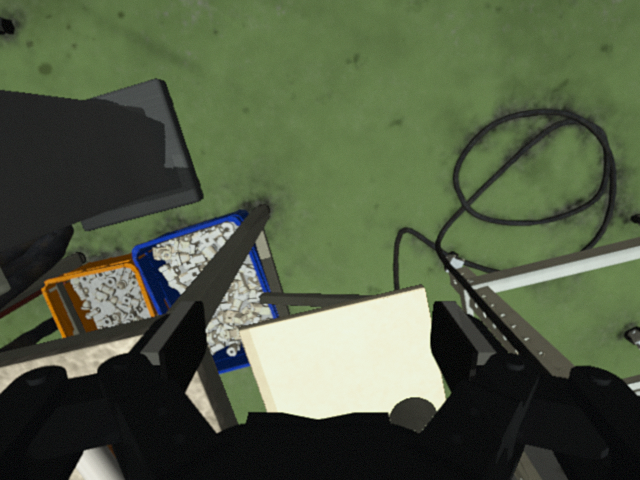

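The wrist view shows the gripper over the back-left corner of the table, with the rear bins below. The hose crosses above x 0.52–0.64 with its underside at z≈0.42, so I'll stay low there.

```bash
python3 - <<'E'
from h import *
o=arm.get_obs();cur=(o['ee_pos'],Ro.from_quat(o['tcp_rot']).as_matrix())
go([.29,.22,.21],130,cur=cur)
print(arm.camera_info('wrist'))
E
```

```text
delta [-0.5652 -0.6611  0.0803] [-1.100e-03  3.000e-04  7.905e-01] len 0.349 rows>= 9.0
{'mtx': array([[381.05653132,   0.        , 317.84223751],
       [  0.        , 381.05653132, 239.66017905],
       [  0.        ,   0.        ,   1.        ]]), 'distortion': array([-0.0332739,  0.       ,  0.       ,  0.       ,  0.       ]), 'hand_eye': array([[-1.33132182e-03, -9.61793318e-01, -2.73773338e-01,
         6.93113176e-02],
       [ 9.99998756e-01, -1.04893799e-03, -1.17783058e-03,
         1.90424842e-04],
       [ 8.45658329e-04, -2.73774566e-01,  9.61793518e-01,
        -1.32622048e-01],
       [ 0.00000000e+00,  0.00000000e+00,  0.00000000e+00,
         1.00000000e+00]])}
```

carry_out(
  deltas=[
    [-0.565, -0.66, 0.08, 0, 0, 0.79, 1],
    [-0.565, -0.66, 0.08, 0, 0, 0.79, 1],
    [-0.565, -0.66, 0.08, 0, 0, 0.79, 1],
    [-0.565, -0.66, 0.08, 0, 0, 0.79, 1],
    [-0.565, -0.66, 0.08, 0, 0, 0.79, 1],
    [-0.565, -0.66, 0.08, 0, 0, 0.79, 1],
    [-0.565, -0.66, 0.08, 0, 0, 0.79, 1],
    [-0.565, -0.66, 0.08, 0, 0, 0.79, 1],
    [-0.565, -0.66, 0.08, 0, 0, 0.79, 1],
  ],
  newtons=40,
)

```text
time: 0.9
ee_pos: [0.2908, 0.2173, 0.2099]
tcp_rot: [0.423, 0.906, -0.001, 0.0]
wrist_force: [0.5, 0.5, 0.2]
opening: 1.002
finger_force: 0.0
```

```bash
python3 - <<'E'
from h import *
go([.46,-.09,.19],95)
E
```

```text
delta [-0.8606 -0.1686  0.0503] [-0.0009  0.001   0.776 ] len 0.351 rows>= 9.0
```

carry_out(
  deltas=[
    [-0.86, -0.17, 0.05, 0, 0, 0.776, 1],
    [-0.86, -0.17, 0.05, 0, 0, 0.776, 1],
    [-0.86, -0.17, 0.05, 0, 0, 0.776, 1],
    [-0.86, -0.17, 0.05, 0, 0, 0.776, 1],
    [-0.86, -0.17, 0.05, 0, 0, 0.776, 1],
    [-0.86, -0.17, 0.05, 0, 0, 0.776, 1],
    [-0.86, -0.17, 0.05, 0, 0, 0.776, 1],
    [-0.86, -0.17, 0.05, 0, 0, 0.776, 1],
    [-0.86, -0.17, 0.05, 0, 0, 0.776, 1],
    [-0.86, -0.17, 0.05, 0, 0, 0.776, 1],
  ],
)

```text
time: 1.73
ee_pos: [0.4606, -0.0896, 0.1898]
tcp_rot: [0.676, 0.737, -0.0, 0.0]
wrist_force: [-0.6, -0.2, -0.1]
opening: 1.0
finger_force: 0.0
```

```bash
cat >> m.py <<'E'
COL={'blue':((105,90,30),(125,255,255),(0.01,.1)),'yel':((24,120,100),(34,255,255),(0.0,.02)),'red':((0,180,80),(4,255,255),(0.02,.09))}
def comps(n,fn,names=('blue','yel','red')):
    p,d,X,M=snap(n,fn); H=cv2.cvtColor(p,cv2.COLOR_BGR2HSV)
    for nm in names:
        lo,hi,zr=COL[nm]
        m=cv2.inRange(H,lo,hi)>0
        m&=(X[...,2]>zr[0])&(X[...,2]<zr[1])&(X[...,0]>.1)&(X[...,0]<.72)&(abs(X[...,1])<.45)
        k,l,s,c=cv2.connectedComponentsWithStats(cv2.dilate(m.astype(np.uint8),np.ones((3,3))))
        for i in range(1,k):
            if s[i,4]<80: continue
            Q=X[(l==i)&m]
            T=Q if nm=='yel' else Q[Q[:,2]>np.percentile(Q[:,2],99)-.006]
            rr=cv2.minAreaRect((T[:,:2]*1000).astype(np.float32))
            print(n,nm,'bbox',s[i,:4],'z',np.percentile(Q[:,2],[1,50,99]).round(3),'rect',np.round(rr[0],1),np.round(rr[1],1),round(rr[2],1))
    return X
E
python3 - <<'E'
from m import *
comps('wrist','pics/w1.png'); print(arm.get_obs()['ee_pos'],arm.get_obs()['time'])
E
```

```text
wrist blue bbox [478   0  73  46] z [0.01  0.038 0.078] rect [576.6  64.6] [14.5  2.9] 5.2
wrist blue bbox [515   0  57  37] z [0.01  0.034 0.063] rect [600.2  71.8] [11.9  1.1] 23.4
wrist blue bbox [441 109  30  62] z [0.01  0.041 0.046] rect [558.  -19.2] [ 9.2 30. ] 5.7
wrist blue bbox [505 118  16  44] z [0.043 0.045 0.046] rect [593.2 -13.9] [ 8.3 28.5] 7.6
wrist blue bbox [476 160  16  11] z [0.01  0.031 0.037] rect [579.6 -31. ] [8.6 0.3] 7.1
wrist blue bbox [412 272  90  67] z [0.01  0.031 0.066] rect [ 589.1 -146.7] [ 5.3 39.4] 56.5
wrist yel bbox [274   0  85  61] z [0.012 0.013 0.015] rect [446.6  56.5] [40.8 54. ] 83.3
wrist yel bbox [256  79  84  94] z [0.012 0.013 0.015] rect [437.9 -18.3] [60.5 54.5] 83.3
wrist red bbox [76  0 13 14] z [0.02  0.02  0.021] rect [279.6  53.8] [8.  4.9] 40.5
wrist red bbox [215 305  85  29] z [0.077 0.079 0.08 ] rect [ 422.4 -151.6] [11.1 58. ] 83.4
[ 0.45946333 -0.08783202  0.18975784] 1.7833
```

View pics/w1.png

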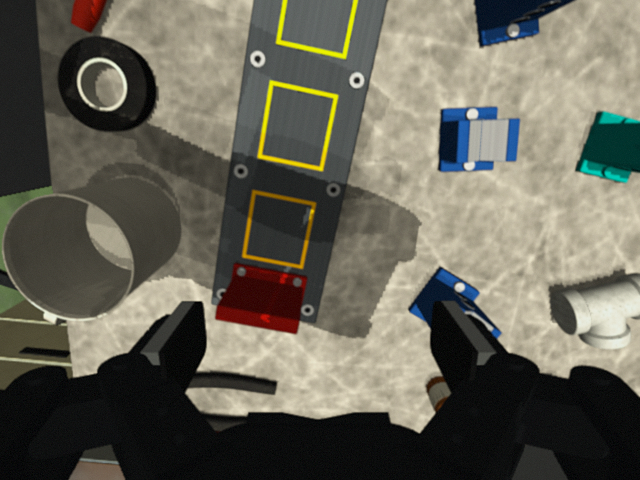

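Wrist view: the short rest is at (478,138) and mark_2 at (298,126), yaw 83.4°. The stop is at (262,300), with its measured position matching mark_2 − 135 mm. The middle rest is at (455,305). Now picking the short rest.

```bash
python3 - <<'E'
from h import *
go([.5757,-.017,.09],97.5)
go([.5757,-.017,.017],97.5)
E
```

```text
delta [0.1513 0.305  0.2492] [-0.001  -0.0004 -0.0566] len 0.169 rows>= 5.0
delta [0.1512 0.3051 0.4317] [-0.001  -0.0004 -0.0566] len 0.22 rows>= 6.0
```

carry_out(
  deltas=[
    [0.151, 0.305, 0.25, 0, 0, -0.057, 1],
    [0.151, 0.305, 0.25, 0, 0, -0.057, 1],
    [0.151, 0.305, 0.25, 0, 0, -0.057, 1],
    [0.151, 0.305, 0.25, 0, 0, -0.057, 1],
    [0.151, 0.305, 0.25, 0, 0, -0.057, 1],
    [0.151, 0.305, 0.25, 0, 0, -0.057, 1],
    [0.151, 0.305, 0.34, 0, 0, -0.057, 1],
    [0.151, 0.305, 0.4, 0, 0, -0.057, 1],
    [0.151, 0.305, 0.432, 0, 0, -0.057, 1],
    [0.151, 0.305, 0.432, 0, 0, -0.057, 1],
  ],
)

```text
time: 2.62
ee_pos: [0.5736, -0.0154, 0.0164]
tcp_rot: [0.658, 0.753, -0.001, -0.001]
wrist_force: [-0.7, -0.7, 0.1]
opening: 1.003
finger_force: 0.0
```

carry_out(
  deltas=[
    [0, 0, 0, 0, 0, 0, -1],
    [0, 0, 0, 0, 0, 0, -1],
    [0, 0, 0, 0, 0, 0, -1],
    [0, 0, 0, 0, 0, 0, -1],
    [0, 0, 0, 0, 0, 0, -1],
    [0, 0, 0, 0, 0, 0, -1],
    [0, 0, 0, 0, 0, 0, -1],
    [0, 0, 0, 0, 0, 0, -1],
  ],
  newtons=40,
)

```text
time: 3.28
ee_pos: [0.5762, -0.0156, 0.0191]
tcp_rot: [0.658, 0.753, 0.001, 0.001]
wrist_force: [-2.4, -0.4, 8.0]
opening: 0.506
finger_force: 41.3
```

```bash
python3 - <<'E'
from m import *
comps('wrist','pics/w2.png',('blue','yel'));print(arm.get_obs()['wrist_force'])
go([.5757,-.017,.06],97.5)
go([.4281,-.1027,.060],83.4)
go([.4281,-.1027,.0295],83.4)
E
```

```text
wrist blue bbox [318   0 299 121] z [0.011 0.082 0.086] rect [590.7  71.7] [45.3 11.9] 7.6
wrist blue bbox [402  89  18  11] z [0.01  0.011 0.023] rect [595.2  69.7] [4.3 0.1] 17.1
wrist blue bbox [355 111  10  16] z [0.01  0.01  0.011] rect [581.2  59.6] [2.6 4.4] 8.8
wrist blue bbox [285 252  23  20] z [0.01  0.01  0.013] rect [565.9   4.8] [3.8 9.9] 51.9
wrist blue bbox [337 254  22  12] z [0.01  0.01  0.011] rect [584.9   6.8] [7.4 3.8] 14.0
wrist blue bbox [247 264 143 134] z [0.01  0.044 0.046] rect [576.3 -15.9] [45.1 31.1] 7.4
wrist yel bbox [  0   0  60 154] z [0.012 0.014 0.015] rect [471.3  57.3] [53.6 17.9] 66.6
[-2.68606244  0.4630997   8.71187972]
delta [-0.0034 -0.0014 -0.1022] [0.0026 0.0007 0.0037] len 0.041 rows>= 1.0
delta [-0.1665 -0.3957 -0.1029] [2.70e-03 3.00e-04 3.17e-01] len 0.177 rows>= 5.0
delta [-0.1664 -0.3958 -0.0266] [2.70e-03 3.00e-04 3.17e-01] len 0.172 rows>= 5.0
```

```bash
cat >> h.py <<'E'
import json,os
def cmd():
    L=json.load(open('cmd.json')); p=np.array([.137,.533,.242]); R=target(np.degrees(np.arctan2(.2491,-.9684)))
    for d in L:
        p=p+R@(np.array(d[:3])*.4); R=R@Ro.from_rotvec(np.array(d[3:])*np.pi/4).as_matrix()
    return p,R
def add(*ds):
    L=json.load(open('cmd.json')) if os.path.exists('cmd.json') else []
    json.dump(L+[list(d) for d in ds],open('cmd.json','w'))
    p,R=cmd(); print('cmd',p.round(4),'yaw',np.degrees(np.arctan2(R[1,0],R[0,0])).round(2)); return p,R
E
python3 - <<'E'
from h import *
c=add([-.565,-.66,.08,0,0,.79],[-.86,-.17,.05,0,0,.776],[.151,.305,.432,0,0,-.057])
go([.5757,-.017,.06],97.5,cur=c)
go([.4281,-.1027,.060],83.4,cur=c)
go([.4281,-.1027,.034],83.4,cur=c)
E
```

```text
cmd [ 0.5754 -0.0151  0.0172] yaw 97.67
delta [-4.80e-03  1.00e-04 -1.07e-01] [0.     0.     0.0038] len 0.043 rows>= 2.0
delta [-0.1678 -0.3942 -0.107 ] [0.     0.     0.3171] len 0.177 rows>= 5.0
delta [-0.1678 -0.3942 -0.042 ] [0.     0.     0.3171] len 0.172 rows>= 5.0
```

carry_out(
  deltas=[
    [0, 0, -0.107, 0, 0, 0, -1],
    [0, 0, -0.107, 0, 0, 0, -1],
    [-0.168, -0.394, -0.107, 0, 0, 0.317, -1],
    [-0.168, -0.394, -0.107, 0, 0, 0.317, -1],
    [-0.168, -0.394, -0.107, 0, 0, 0.317, -1],
    [-0.168, -0.394, -0.107, 0, 0, 0.317, -1],
    [-0.168, -0.394, -0.107, 0, 0, 0.317, -1],
    [-0.168, -0.394, -0.107, 0, 0, 0.317, -1],
    [-0.168, -0.394, -0.107, 0, 0, 0.317, -1],
    [-0.168, -0.394, -0.107, 0, 0, 0.317, -1],
  ],
)

```text
time: 4.17
ee_pos: [0.4295, -0.103, 0.0607]
tcp_rot: [0.746, 0.665, 0.0, 0.001]
wrist_force: [-0.5, 0.3, -2.5]
opening: 0.509
finger_force: 43.5
```

carry_out(
  deltas=[
    [0, 0, 0.04, 0, 0, 0, -1],
    [0, 0, 0.065, 0, 0, 0, -1],
    [0, 0, 0.065, 0, 0, 0, -1],
    [0, 0, 0.065, 0, 0, 0, -1],
  ],
)

```text
time: 4.5
ee_pos: [0.4283, -0.1027, 0.0339]
tcp_rot: [0.746, 0.666, -0.0, -0.001]
wrist_force: [0.5, 0.1, -2.6]
opening: 0.509
finger_force: 43.5
```

```bash
python3 - <<'E'
from m import *
add([-.168,-.394,-.107,0,0,.317],[0,0,.065,0,0,0])
comps('wrist','pics/w3.png',('blue','yel'))
arm.camera('wrist');o=arm.get_obs();print(o['ee_pos'],o['wrist_force'])
E
```

```text
cmd [ 0.4282 -0.1028  0.034 ] yaw 83.4
wrist blue bbox [247 245 143 153] z [0.019 0.048 0.061] rect [ 428.4 -102.9] [31.  45.3] 83.4
wrist blue bbox [590 319  50 102] z [0.01  0.02  0.037] rect [ 558.4 -156.5] [12.6  3.8] 62.3
wrist yel bbox [244   2 151 170] z [0.012 0.014 0.015] rect [438.4 -18.6] [60.2 54.2] 83.4
[ 0.42856502 -0.10295894  0.03453301] [ 0.60529154 -0.62962779 -2.5161988 ]
```

View pics/w3.png

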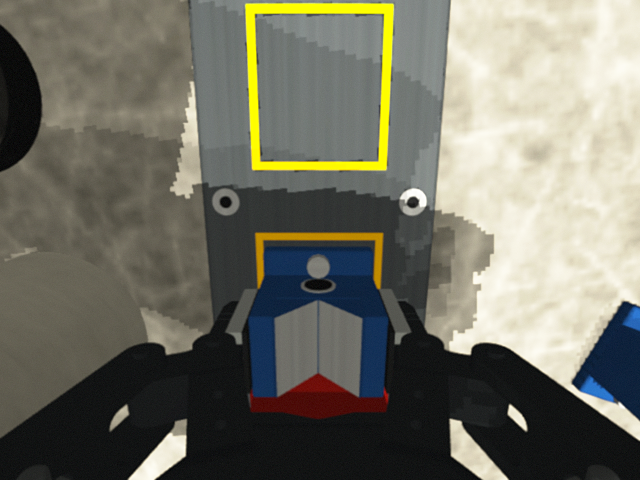

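The short rest is held upright over mark_1, its foot inside the outline at (256–382, 235). Its centre is 0.2 mm from the predicted spot. Lowering and releasing.

carry_out(
  deltas=[
    [0, 0, 0.003, 0, 0, 0, -1],
    [0, 0, 0.006, 0, 0, 0, -1],
    [0, 0, 0.006, 0, 0, 0, -1],
    [0, 0, 0.006, 0, 0, 0, 0.4],
    [0, 0, 0.006, 0, 0, 0, 0.4],
    [0, 0, 0.006, 0, 0, 0, 0.4],
    [0, 0, 0.006, 0, 0, 0, 0.4],
    [0, 0, 0.006, 0, 0, 0, 0.4],
  ],
)

```text
time: 5.27
ee_pos: [0.4283, -0.1032, 0.032]
tcp_rot: [0.747, 0.665, 0.0, 0.0]
wrist_force: [-0.6, 0.4, -0.6]
opening: 0.699
finger_force: 0.0
```

```bash
python3 - <<'E'
from m import *
c=add([0,0,.006,0,0,0])
print(arm.get_obs()['wrist_force'])
go(c[0]+[0,0,.1],83.4,cur=c)
go([.56,-.20,.14],66,cur=c)
E
```

```text
cmd [ 0.4282 -0.1028  0.0316] yaw 83.4
[-0.63556488  0.37366123 -0.60146718]
delta [ 0.    0.   -0.25] [0.     0.     0.0001] len 0.1 rows>= 3.0
delta [-0.2037  0.3553 -0.271 ] [0.     0.     0.3868] len 0.196 rows>= 5.0
```

```bash
python3 - <<'E'
from h import *
c=cmd(); go([.581,-.158,.14],65,cur=c)
E
```

```text
delta [-0.0933  0.3954 -0.271 ] [0.    0.    0.409] len 0.195 rows>= 5.0
```

carry_out(
  deltas=[
    [0, 0, -0.1, 0, 0, 0, 1],
    [0, 0, -0.18, 0, 0, 0, 1],
    [0, 0, -0.271, 0, 0, 0, 1],
    [-0.093, 0.395, -0.271, 0, 0, 0.41, 1],
    [-0.093, 0.395, -0.271, 0, 0, 0.41, 1],
    [-0.093, 0.395, -0.271, 0, 0, 0.41, 1],
    [-0.093, 0.395, -0.271, 0, 0, 0.41, 1],
    [-0.093, 0.395, -0.271, 0, 0, 0.41, 1],
    [-0.093, 0.395, -0.271, 0, 0, 0.41, 1],
    [-0.093, 0.395, -0.271, 0, 0, 0.41, 1],
  ],
)

```text
time: 6.1
ee_pos: [0.58, -0.1579, 0.1397]
tcp_rot: [0.844, 0.537, -0.001, -0.001]
wrist_force: [-0.3, -0.5, 0.3]
opening: 0.998
finger_force: 0.0
```

```bash
python3 - <<'E'
from m import *
c=add([-.093,.395,-.271,0,0,.41])
X=comps('wrist','pics/w4.png',('blue',))
o=arm.get_obs();print(o['ee_pos'])
go([.5815,-.158,.032],65,cur=c)
E
```

```text
cmd [ 0.5809 -0.1579  0.14  ] yaw 64.95
wrist blue bbox [282 198  80  85] z [0.01  0.064 0.066] rect [ 581.6 -158.2] [29.9 43.8] 63.1
wrist blue bbox [ 16 213 123  94] z [0.015 0.038 0.058] rect [ 428.9 -103.6] [29.9 45.6] 82.6
[ 0.57977441 -0.15776796  0.13997515]
delta [0.0003 0.0016 0.27  ] [ 0.     0.    -0.001] len 0.108 rows>= 3.0
```

carry_out(
  deltas=[
    [0, 0.001, 0.1, 0, 0, 0.04, 1],
    [0, 0.001, 0.2, 0, 0, 0.04, 1],
    [0, 0.001, 0.27, 0, 0, 0.04, 1],
    [0, 0.001, 0.27, 0, 0, 0.04, 1],
    [0, 0.001, 0.27, 0, 0, 0.04, -1],
    [0, 0.001, 0.27, 0, 0, 0.04, -1],
    [0, 0.001, 0.27, 0, 0, 0.04, -1],
    [0, 0.001, 0.27, 0, 0, 0.04, -1],
    [0, 0.001, 0.27, 0, 0, 0.04, -1],
    [0, 0.001, 0.27, 0, 0, 0.04, -1],
  ],
)

```text
time: 6.98
ee_pos: [0.5823, -0.1587, 0.0347]
tcp_rot: [0.852, 0.524, 0.001, 0.001]
wrist_force: [-1.1, 1.2, 8.6]
opening: 0.513
finger_force: 42.0
```

```bash
python3 - <<'E'
from m import *
c=add([0,.001,.27,0,0,.04])
X=comps('wrist','pics/w5.png',('blue',))
o=arm.get_obs();print(o['ee_pos'],o['wrist_force'],o['finger_force'],o['opening'])
go([.5815,-.158,.08],63.1,cur=c)
go([.4384,-.0186,.08],83.4,cur=c)
E
```

```text
cmd [ 0.5812 -0.158   0.032 ] yaw 63.15
wrist blue bbox [244 241 149 165] z [0.011 0.059 0.066] rect [ 582.4 -158.7] [31.1 45.7] 63.2
wrist blue bbox [326 241  17  15] z [0.01  0.01  0.011] rect [ 598.9 -142.8] [5.7 5.2] 86.9
wrist blue bbox [  0 309  37  75] z [0.013 0.02  0.027] rect [ 445.8 -122.5] [23.9 10.6] 48.9
[ 0.58226664 -0.15872355  0.03466824] [-1.90118543  0.33990961  7.9962425 ] 42.01202541589737 0.5089313027973472
delta [ 0.0003  0.0006 -0.12  ] [0.     0.     0.0012] len 0.048 rows>= 2.0
delta [ 0.1497 -0.476  -0.12  ] [ 0.      0.     -0.4499] len 0.205 rows>= 5.0
```

carry_out(
  deltas=[
    [0, 0, -0.12, 0, 0, 0, -1],
    [0, 0, -0.12, 0, 0, 0, -1],
    [0.15, -0.476, -0.12, 0, 0, -0.45, -1],
    [0.15, -0.476, -0.12, 0, 0, -0.45, -1],
    [0.15, -0.476, -0.12, 0, 0, -0.45, -1],
    [0.15, -0.476, -0.12, 0, 0, -0.45, -1],
    [0.15, -0.476, -0.12, 0, 0, -0.45, -1],
    [0.15, -0.476, -0.12, 0, 0, -0.45, -1],
    [0.15, -0.476, -0.12, 0, 0, -0.45, -1],
    [0.15, -0.476, -0.12, 0, 0, -0.45, -1],
  ],
)

```text
time: 7.87
ee_pos: [0.4394, -0.0191, 0.0811]
tcp_rot: [0.746, 0.665, 0.001, 0.001]
wrist_force: [-0.5, 1.0, -3.7]
opening: 0.509
finger_force: 44.1
```

carry_out(
  deltas=[
    [0, 0, 0.04, 0, 0, 0, -1],
    [0, 0, 0.07, 0, 0, 0, -1],
    [0, 0, 0.076, 0, 0, 0, -1],
    [0, 0, 0.076, 0, 0, 0, -1],
  ],
)

```text
time: 8.2
ee_pos: [0.4388, -0.0194, 0.0496]
tcp_rot: [0.747, 0.665, -0.0, -0.0]
wrist_force: [-1.0, -0.0, -2.4]
opening: 0.51
finger_force: 44.1
```

```bash
python3 - <<'E'
from m import *
c=add([.15,-.476,-.12,0,0,-.45],[0,0,.076,0,0,0])
X=comps('wrist','pics/w6.png',('blue','yel'))
o=arm.get_obs();print(o['ee_pos'],o['wrist_force'],o['finger_force'],o['opening'])
go([.4384,-.0186,.0475],83.4,cur=c)
E
```

```text
cmd [ 0.4384 -0.0185  0.0496] yaw 83.4
wrist blue bbox [587   0  53  86] z [0.01  0.021 0.033] rect [567.6  73.8] [ 3.4 22.4] 16.5
wrist blue bbox [244 234 149 185] z [0.016 0.062 0.081] rect [438.9 -19.5] [31.1 45.6] 83.0
wrist yel bbox [248  12 137 154] z [0.012 0.014 0.015] rect [448.1  65.8] [60.2 54.3] 83.4
[ 0.43898042 -0.01932776  0.05006371] [ 0.22416302 -0.67870257 -2.94355636] 44.141371697187424 0.5101115737445674
delta [-0.0002 -0.0001  0.0053] [0.     0.     0.0001] len 0.002 rows>= 1.0
```

carry_out(
  deltas=[
    [0, 0, 0.003, 0, 0, 0, -1],
    [0, 0, 0.006, 0, 0, 0, -1],
    [0, 0, 0.006, 0, 0, 0, -1],
    [0, 0, 0.006, 0, 0, 0, 0.4],
    [0, 0, 0.006, 0, 0, 0, 0.4],
    [0, 0, 0.006, 0, 0, 0, 0.4],
    [0, 0, 0.006, 0, 0, 0, 0.4],
    [0, 0, -0.08, 0, 0, 0, 0.6],
    [0, 0, -0.15, 0, 0, 0, 1],
    [0, 0, -0.15, 0, 0, 0, 1],
  ],
)

```text
time: 9.08
ee_pos: [0.4406, -0.0191, 0.1139]
tcp_rot: [0.747, 0.665, 0.002, 0.002]
wrist_force: [1.0, -0.0, 0.6]
opening: 0.998
finger_force: 0.0
```

```bash
python3 - <<'E'
from m import *
c=add([0,0,-.15,0,0,0])
go([.613,-.002,.109],107,cur=c)
go([.613,-.002,.047],107,cur=c)
E
```

```text
cmd [ 0.4384 -0.0185  0.1096] yaw 83.4
delta [0.0911 0.4288 0.0015] [ 0.      0.     -0.5243] len 0.175 rows>= 5.0
delta [0.0911 0.4288 0.1565] [ 0.      0.     -0.5243] len 0.186 rows>= 5.0
```

```bash
python3 - <<'E'
from m import *
c=cmd()
go([.604,.022,.109],107,cur=c)
go([.604,.022,.049],107,cur=c)
E
```

```text
delta [0.1481 0.3995 0.0015] [ 0.      0.     -0.5243] len 0.17 rows>= 5.0
delta [0.1481 0.3995 0.1515] [ 0.      0.     -0.5243] len 0.181 rows>= 5.0
```

carry_out(
  deltas=[
    [0.148, 0.4, 0, 0, 0, -0.524, 1],
    [0.148, 0.4, 0, 0, 0, -0.524, 1],
    [0.148, 0.4, 0, 0, 0, -0.524, 1],
    [0.148, 0.4, 0, 0, 0, -0.524, 0.7],
    [0.148, 0.4, 0, 0, 0, -0.524, 0.7],
    [0.148, 0.4, 0.08, 0, 0, -0.524, 0.7],
    [0.148, 0.4, 0.152, 0, 0, -0.524, 0.7],
    [0.148, 0.4, 0.152, 0, 0, -0.524, 0.7],
  ],
)

```text
time: 9.75
ee_pos: [0.6009, 0.0217, 0.0438]
tcp_rot: [0.595, 0.804, -0.002, -0.003]
wrist_force: [-0.6, 0.3, -0.6]
opening: 0.848
finger_force: 0.0
```

```bash
python3 - <<'E'
from m import *
c=add([.148,.4,.152,0,0,-.524])
X=comps('wrist','pics/w7.png',('blue',))
o=arm.get_obs();print(o['ee_pos'],o['wrist_force'],o['opening'])
E
```

```text
cmd [0.6042 0.0219 0.0488] yaw 106.98
wrist blue bbox [244  86  47 135] z [0.083 0.085 0.086] rect [570.7  78.5] [ 9.2 30.3] 15.0
wrist blue bbox [292  87  24  10] z [0.01  0.01  0.082] rect [574.5  95.1] [3.  0.1] 15.7
wrist blue bbox [349  87  29  11] z [0.01 0.01 0.08] rect [589.6  99.8] [3.5 0.2] 16.8
wrist blue bbox [394  91  42 130] z [0.083 0.085 0.087] rect [604.9  89. ] [ 8.6 30.1] 17.1
wrist blue bbox [  0 235  18  90] z [0.014 0.018 0.022] rect [461.7 -15.7] [ 6.9 41. ] 3.0
[0.60217029 0.02162479 0.04668341] [-1.13513219  0.41027881  0.22445825] 0.8495749994725713
```

View pics/w7.png

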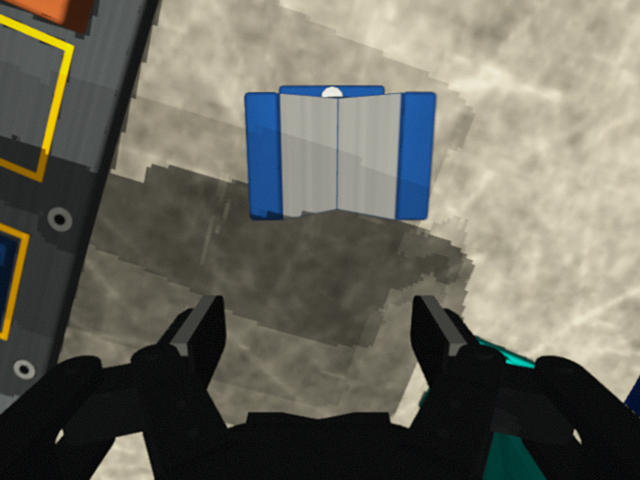

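The tall rest sits squarely ahead of the fingers at (340,155), clear of the turquoise one at lower right. Sliding in.

```bash
python3 - <<'E'
from m import *
c=cmd()
go([.588,.084,.049],107,cur=c)
E
```

```text
delta [ 0.1602  0.0066 -0.0005] [ 0.      0.     -0.0003] len 0.064 rows>= 2.0
```

carry_out(
  deltas=[
    [0.06, 0.006, 0, 0, 0, 0, 0.7],
    [0.12, 0.006, 0, 0, 0, 0, 0.7],
    [0.16, 0.006, 0, 0, 0, 0, 0.7],
    [0.16, 0.006, 0, 0, 0, 0, 0.7],
    [0.16, 0.006, 0, 0, 0, 0, -1],
    [0.16, 0.006, 0, 0, 0, 0, -1],
    [0.16, 0.006, 0, 0, 0, 0, -1],
    [0.16, 0.006, 0, 0, 0, 0, -1],
    [0.16, 0.006, 0, 0, 0, 0, -1],
    [0.16, 0.006, 0, 0, 0, 0, -1],
  ],
)

```text
time: 10.63
ee_pos: [0.5884, 0.0827, 0.0502]
tcp_rot: [0.595, 0.803, 0.0, 0.0]
wrist_force: [-2.5, 1.9, 7.1]
opening: 0.511
finger_force: 40.3
```

```bash
python3 - <<'E'
from m import *
c=add([.16,.006,0,0,0,0])
X=comps('wrist','pics/w8.png',('blue',))
o=arm.get_obs();print(o['ee_pos'],o['wrist_force'],o['finger_force'],o['opening'])
go([.588,.084,.085],107,cur=c)
go([.4481,.0658,.085],83.4,cur=c)
E
```

```text
cmd [0.5878 0.0838 0.0488] yaw 106.98
wrist blue bbox [272 226  17  19] z [0.01  0.01  0.011] rect [564.1  99.3] [9.  4.9] 76.9
wrist blue bbox [241 228 154 185] z [0.012 0.075 0.086] rect [588.   84.5] [45.9 31.4] 18.1
wrist blue bbox [  0 338  41 100] z [0.014 0.022 0.037] rect [458.  -20.2] [30.4  6.8] 84.3
[0.58841867 0.08273148 0.05016726] [-3.3657556   0.80226738  6.06613847] 40.3002592921257 0.5092017805208782
delta [ 0.0002  0.0006 -0.0905] [ 0.      0.     -0.0003] len 0.036 rows>= 1.0
delta [ 0.0589 -0.3472 -0.0905] [0.     0.     0.5241] len 0.145 rows>= 4.0
```

carry_out(
  deltas=[
    [0, 0, -0.09, 0, 0, 0, -1],
    [0, 0, -0.09, 0, 0, 0.1, -1],
    [0.056, -0.347, -0.09, 0, 0, 0.524, -1],
    [0.056, -0.347, -0.09, 0, 0, 0.524, -1],
    [0.056, -0.347, -0.09, 0, 0, 0.524, -1],
    [0.056, -0.347, -0.09, 0, 0, 0.524, -1],
    [0.056, -0.347, -0.09, 0, 0, 0.524, -1],
    [0.056, -0.347, -0.09, 0, 0, 0.524, -1],
    [0.056, -0.347, -0.06, 0, 0, 0.524, -1],
    [0.056, -0.347, -0.045, 0, 0, 0.524, -1],
  ],
)

```text
time: 11.52
ee_pos: [0.4496, 0.064, 0.0667]
tcp_rot: [0.747, 0.665, 0.0, 0.0]
wrist_force: [-0.1, 0.4, -5.0]
opening: 0.51
finger_force: 45.9
```

carry_out(
  deltas=[
    [0, 0, 0.003, 0, 0, 0, -1],
    [0, 0, 0.003, 0, 0, 0, -1],
  ],
)

```text
time: 11.68
ee_pos: [0.4488, 0.0642, 0.0655]
tcp_rot: [0.747, 0.665, -0.0, -0.0]
wrist_force: [-0.2, 0.2, -4.9]
opening: 0.51
finger_force: 45.9
```

```bash
python3 - <<'E'
from m import *
c=add([.056,-.347,-.045,0,0,.524],[0,0,.003,0,0,0])
X=comps('wrist','pics/w9.png',('blue','yel'))
o=arm.get_obs();print(o['ee_pos'],o['wrist_force'],o['finger_force'],o['opening'])
go([.4481,.0658,.063],83.4,cur=c)
E
```

```text
cmd [0.4485 0.0647 0.0656] yaw 83.4
wrist blue bbox [241 223 154 190] z [0.02  0.073 0.1  ] rect [449.1  65.6] [31.2 46.4] 83.4
wrist blue bbox [275 388  84  30] z [0.021 0.03  0.038] rect [440.2  -4.3] [ 2.6 42. ] 83.1
[0.44885177 0.06426945 0.06580925] [-0.70215858  0.1370511  -4.31217974] 45.848043859004974 0.5105636372484416
delta [ 0.0026 -0.0013  0.0065] [0.     0.     0.0001] len 0.003 rows>= 1.0
```

View pics/w9.png

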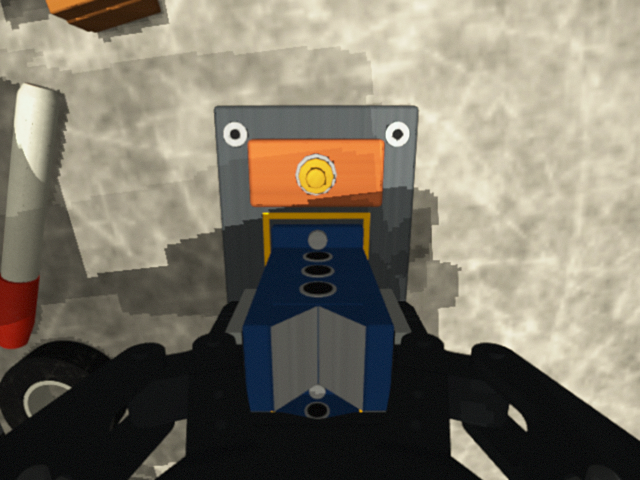

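The tall rest is upright over mark_3, its foot edge centred in the outline at (317,225), beside the copper block. Releasing it and going to the pipe.

carry_out(
  deltas=[
    [0, -0.001, 0.004, 0, 0, 0, -1],
    [0, -0.001, 0.007, 0, 0, 0, -1],
    [0, -0.001, 0.007, 0, 0, 0, -1],
    [0, -0.001, 0.007, 0, 0, 0, 0.4],
    [0, -0.001, 0.007, 0, 0, 0, 0.4],
    [0, -0.001, 0.007, 0, 0, 0, 0.4],
    [0, -0.001, 0.007, 0, 0, 0, 0.4],
    [0, -0.001, -0.08, 0, 0, 0, 0.6],
    [0, -0.001, -0.18, 0, 0, 0, 1],
    [0, -0.001, -0.18, 0, 0, 0, 1],
  ],
)

```text
time: 12.57
ee_pos: [0.4509, 0.0646, 0.1435]
tcp_rot: [0.747, 0.665, 0.003, 0.003]
wrist_force: [1.3, -0.7, 0.3]
opening: 1.002
finger_force: 0.0
```

```bash
python3 - <<'E'
from m import *
c=add([0,-.001,-.18,0,0,0])
go([.456,.15,.145],38.4,cur=c)
E
```

```text
cmd [0.4481 0.0648 0.1376] yaw 83.4
delta [ 0.214  -0.0049 -0.0185] [0.     0.     1.0001] len 0.086 rows>= 7.0
```

carry_out(
  deltas=[
    [0.214, -0.005, -0.018, 0, 0, 1, 1],
    [0.214, -0.005, -0.018, 0, 0, 1, 1],
    [0.214, -0.005, -0.018, 0, 0, 1, 1],
    [0.214, -0.005, -0.018, 0, 0, 1, 1],
    [0.214, -0.005, -0.018, 0, 0, 1, 1],
    [0.214, -0.005, -0.018, 0, 0, 1, 1],
    [0.214, -0.005, -0.018, 0, 0, 1, 1],
  ],
)

```text
time: 13.15
ee_pos: [0.456, 0.1499, 0.1452]
tcp_rot: [0.945, 0.326, 0.0, 0.0]
wrist_force: [-0.3, -0.4, 0.2]
opening: 1.001
finger_force: 0.0
```

```bash
python3 - <<'E'
from m import *
c=add([.214,-.005,-.018,0,0,1])
go([.466,.241,.145],7.7,cur=c)
E
```

```text
cmd [0.4559 0.15   0.1448] yaw 38.4
delta [ 0.161  -0.1626 -0.0005] [0.     0.     0.6823] len 0.092 rows>= 5.0
```

carry_out(
  deltas=[
    [0.16, -0.162, 0, 0, 0, 0.682, 1],
    [0.16, -0.162, 0, 0, 0, 0.682, 1],
    [0.16, -0.162, 0, 0, 0, 0.682, 1],
    [0.16, -0.162, 0, 0, 0, 0.682, 1],
    [0.16, -0.162, 0, 0, 0, 0.682, 1],
    [0.16, -0.162, 0, 0, 0, 0.682, 1],
    [0.16, -0.162, 0, 0, 0, 0.682, 1],
  ],
)

```text
time: 13.73
ee_pos: [0.4658, 0.2402, 0.1452]
tcp_rot: [0.998, 0.068, 0.0, -0.0]
wrist_force: [0.4, 0.3, -0.7]
opening: 1.004
finger_force: 0.0
```

```bash
python3 - <<'E'
from m import *
c=add([.16,-.162,0,0,0,.682])
for n in ['scene','side','wrist']:
    if n=='wrist': p,d,X,M=snap('wrist','pics/w10.png')
    else: p=cv2.imread(f'pics/{n}0.png'); X=np.load(f'/tmp/{n}0.npy')
    H=cv2.cvtColor(p,cv2.COLOR_BGR2HSV)
    m=(X[...,2]>.05)&(X[...,2]<.075)&(X[...,1]>.16)&(X[...,1]<.34)&(X[...,0]>.25)&(X[...,0]<.69)&(H[...,1]<60)
    k,l,s,cc=cv2.connectedComponentsWithStats(m.astype(np.uint8)); i=1+np.argmax(s[1:,4]); Q=X[l==i]
    T=Q[Q[:,2]>Q[:,2].max()-.008]
    u=np.array([np.cos(np.radians(7.7)),np.sin(np.radians(7.7))]); 
    rr=cv2.minAreaRect((T[:,:2]*1000).astype(np.float32)); t=Q[:,:2]@u
    vx=cv2.fitLine(T[:,:2].astype(np.float32),cv2.DIST_HUBER,0,.01,.01).ravel()
    print(n,len(Q),np.percentile(Q[:,2],99).round(3),'along',np.percentile(t,[.3,99.7]).round(4),'rect',rr,'fit',vx.round(4),np.degrees(np.arctan2(vx[1],vx[0])).round(2))
print('target along',np.array([.466,.241])@u, arm.get_obs()['ee_pos'])
E
```

```text
cmd [0.4658 0.2406 0.1448] yaw 7.71
scene 2261 0.066 along [0.3409 0.6595] rect ((472.7082824707031, 238.43968200683594), (319.9475402832031, 28.220375061035156), 7.800485134124756) fit [0.9913 0.1319 0.4713 0.2386] 7.58
side 3378 0.065 along [0.3372 0.6552] rect ((468.30596923828125, 244.33746337890625), (319.78887939453125, 28.237653732299805), 7.820284843444824) fit [0.9909 0.1343 0.4858 0.2464] 7.72
wrist 22600 0.065 along [0.3761 0.6283] rect ((473.3206481933594, 242.69412231445312), (254.92691040039062, 28.520586013793945), 7.475375652313232) fit [0.9912 0.1322 0.492  0.2449] 7.59
target along 0.4940888417529221 [0.46587253 0.24009018 0.14516465]
```

View pics/w10.png

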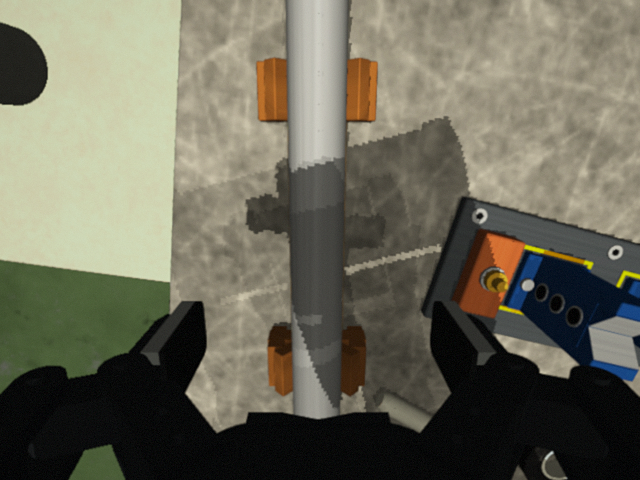

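The pipe runs straight down the view at column ~317, with chocks at (317,90) and (317,360). I'll use the chocks to fix the middle.

```bash
python3 - <<'E'
from m import *
p,d,X,M=snap('wrist'); H=cv2.cvtColor(p,cv2.COLOR_BGR2HSV)
u=np.array([np.cos(np.radians(7.6)),np.sin(np.radians(7.6))]); t=X[...,:2]@u
m=(H[...,0]<18)&(H[...,1]>120)&(X[...,2]>.02)&(X[...,1]>.19)&(X[...,1]<.31)&(X[...,2]<.06)
q=np.dstack([t,X[...,2]])[m]
for lo,hi in [(.3,.49),(.5,.7)]:
    k=q[(q[:,0]>lo)&(q[:,0]<hi)]; print(len(k),np.percentile(k,[1,50,99],axis=0).round(4).tolist())
    zt=np.percentile(k[:,1],97); kk=k[k[:,1]>zt-.008]; print(zt,np.percentile(kk[:,0],[1,99]).round(4))
c=cmd()
for z in (.06,.040): go([.470,.242,z],7.6,cur=c)
E
```

```text
2591 [[0.3811, 0.0209], [0.4041, 0.0413], [0.4142, 0.0473]]
0.046835841041370924 [0.381  0.4141]
3626 [[0.5697, 0.0336], [0.5867, 0.0428], [0.6029, 0.0474]]
0.046870196502454005 [0.5697 0.6029]
delta [ 0.0108 -0.0022  0.212 ] [0.     0.     0.0025] len 0.085 rows>= 3.0
delta [ 0.0108 -0.0022  0.262 ] [0.     0.     0.0025] len 0.105 rows>= 3.0
```

```bash
python3 - <<'E'
from m import *
u=np.array([np.cos(np.radians(7.6)),np.sin(np.radians(7.6))])
for n in ['scene','side']:
    p=cv2.imread(f'pics/{n}0.png'); X=np.load(f'/tmp/{n}0.npy'); H=cv2.cvtColor(p,cv2.COLOR_BGR2HSV)
    t=X[...,:2]@u
    m=(H[...,0]<18)&(H[...,1]>110)&(X[...,2]>.03)&(X[...,1]>.17)&(X[...,1]<.32)&(X[...,2]<.06)
    for lo,hi in [(.3,.49),(.5,.7)]:
        k=t[m&(t>lo)&(t<hi)]; print(n,len(k),np.percentile(k,[1,99]).round(4))
    pm=(X[...,2]>.055)&(X[...,2]<.075)&(X[...,1]>.16)&(X[...,1]<.34)&(X[...,0]>.25)&(X[...,0]<.69)&(H[...,1]<60)
    print(np.percentile(t[pm],[.3,99.7]))
E
```

```text
scene 187 [0.3834 0.4168]
scene 196 [0.5719 0.6056]
[0.34057448 0.65908204]
side 262 [0.3779 0.4114]
side 270 [0.5684 0.6011]
[0.33685336 0.65499833]
```

The pipe's middle is about 6 mm beyond the cradle's middle in both cameras, so the grasp at (0.470, 0.242) stands.

carry_out(
  deltas=[
    [0.011, -0.002, 0.1, 0, 0, 0.002, 1],
    [0.011, -0.002, 0.2, 0, 0, 0.002, 1],
    [0.011, -0.002, 0.262, 0, 0, 0.002, 1],
    [0.011, -0.002, 0.262, 0, 0, 0.002, 1],
    [0.011, -0.002, 0.262, 0, 0, 0.002, -1],
    [0.011, -0.002, 0.262, 0, 0, 0.002, -1],
    [0.011, -0.002, 0.262, 0, 0, 0.002, -1],
    [0.011, -0.002, 0.262, 0, 0, 0.002, -1],
    [0.011, -0.002, 0.262, 0, 0, 0.002, -1],
    [0.011, -0.002, 0.262, 0, 0, 0.002, -1],
  ],
  newtons=60,
)

```text
time: 14.67
ee_pos: [0.4709, 0.2419, 0.0421]
tcp_rot: [0.998, 0.067, 0.001, -0.0]
wrist_force: [-2.5, -2.1, 11.4]
opening: 0.375
finger_force: 58.5
```

carry_out(
  deltas=[
    [0, 0, 0, 0, 0, 0, -1],
    [0, 0, 0, 0, 0, 0, -1],
    [0, 0, 0, 0, 0, 0, -1],
  ],
)

```text
time: 14.92
ee_pos: [0.4709, 0.2419, 0.0421]
tcp_rot: [0.998, 0.067, 0.001, -0.0]
wrist_force: [-2.1, -1.5, 11.4]
opening: 0.378
finger_force: 58.5
```

```bash
python3 - <<'E'
from m import *
c=add([.011,-.002,.262,0,0,.002])
o=arm.get_obs();print(o['ee_pos'],o['wrist_force'],o['finger_force'],o['opening'])
go(c[0]+[0,0,.11],7.6,cur=c)
E
```

```text
cmd [0.4701 0.2419 0.04  ] yaw 7.62
[0.47089635 0.24187824 0.04207129] [-2.07437907 -1.45861197 11.4310756 ] 58.48919928073883 0.377649802138138
delta [ 0.     0.    -0.275] [0.     0.     0.0005] len 0.11 rows>= 3.0
```

```bash
python3 - <<'E'
from m import *
c=cmd()
A=go([.445,.22,.17],48,cur=c)
B=go([.444,.13,.175],83.4,.231,cur=A)
E
```

```text
delta [-0.0695  0.046  -0.325 ] [ 0.      0.     -0.8972] len 0.134 rows>= 6.0
delta [-0.1689  0.1487 -0.0125] [ 0.0909  0.2847 -0.7831] len 0.09 rows>= 6.0
```

carry_out(
  deltas=[
    [0, 0, -0.08, 0, 0, 0, -1],
    [0, 0, -0.17, 0, 0, 0, -1],
    [0, 0, -0.25, 0, 0, 0, -1],
    [-0.07, 0.046, -0.325, 0, 0, -0.897, -1],
    [-0.07, 0.046, -0.325, 0, 0, -0.897, -1],
    [-0.07, 0.046, -0.325, 0, 0, -0.897, -1],
    [-0.07, 0.046, -0.325, 0, 0, -0.897, -1],
    [-0.07, 0.046, -0.325, 0, 0, -0.897, -1],
    [-0.07, 0.046, -0.325, 0, 0, -0.897, -1],
    [-0.07, 0.046, -0.325, 0, 0, -0.897, -1],
  ],
)

```text
time: 15.75
ee_pos: [0.4446, 0.2196, 0.1708]
tcp_rot: [0.913, 0.408, 0.0, 0.0]
wrist_force: [0.2, -0.8, -3.0]
opening: 0.378
finger_force: 61.5
```

```bash
python3 - <<'E'
from m import *
c=add([-.07,.046,-.325,0,0,-.897])
o=arm.get_obs();print(o['ee_pos'],o['wrist_force'],o['ft_torque'],o['finger_force'],o['opening'])
B=go([.444,.13,.175],83.4,.231,cur=c)
E
```

```text
cmd [0.4448 0.22   0.17  ] yaw 47.99
[0.44461565 0.21958275 0.17080332] [ 0.20713875 -0.79861924 -2.97782588] [ 0.02259369 -0.01205653 -0.03982835] 61.54155135154724 0.3775171720798518
delta [-0.1685  0.1491 -0.0125] [ 0.0909  0.2847 -0.7833] len 0.09 rows>= 6.0
```

Torque is near zero, so the pipe is gripped at its middle.

carry_out(
  deltas=[
    [-0.169, 0.149, -0.013, 0.091, 0.285, -0.783, -1],
    [-0.169, 0.149, -0.013, 0.091, 0.285, -0.783, -1],
    [-0.169, 0.149, -0.013, 0.091, 0.285, -0.783, -1],
    [-0.169, 0.149, -0.013, 0.091, 0.285, -0.783, -1],
    [-0.169, 0.149, -0.013, 0.091, 0.285, -0.783, -1],
    [-0.169, 0.149, -0.013, 0.091, 0.285, -0.783, -1],
    [-0.169, 0.149, -0.013, 0.091, 0.285, -0.783, -1],
    [-0.169, 0.149, -0.013, 0.091, 0.285, -0.783, -1],
  ],
)

```text
time: 16.42
ee_pos: [0.4438, 0.1291, 0.1756]
tcp_rot: [0.744, 0.658, 0.086, -0.077]
wrist_force: [-0.5, 0.5, -3.0]
opening: 0.375
finger_force: 61.5
```

```bash
python3 - <<'E'
from m import *
c=add([-.169,.149,-.013,.091,.285,-.783])
o=arm.get_obs();print(o['ee_pos'],o['tcp_rot'],o['wrist_force'],c[1].round(3).tolist())
T=target(83.4,.231)
for n in ['scene','side']:
    p,d,X,M=snap(n,f'pics/{n}1.png')
    H=cv2.cvtColor(p,cv2.COLOR_BGR2HSV)
    u=T[:,0]; ax=c[0]-.0039*T[:,2]; Y=X-ax; t=Y@u; r=np.linalg.norm(Y-t[...,None]*u,axis=2)
    m=(r<.024)&(abs(t)<.2)&(abs(t)>.04)&(H[...,1]<70)
    k=t[m]; print(n,m.sum(),np.percentile(k,[.3,99.7]),'r',np.median(r[m]))
    Q=Y[m]; v=T[:,1]; w=-T[:,2]
    for s in (-1,1):
        q=Q[(s*t[m]>.06)&(s*t[m]<.15)]
        if len(q)>30:
            # fit circle radius .017
            from scipy.optimize import least_squares
            f=lambda a:np.hypot(q@v-a[0],q@w-a[1])-.017
            print(s,len(q),least_squares(f,[0,0],loss='soft_l1',f_scale=.001).x.round(4))
# rests now
    tops=X
for z in (.164,.119,.101,.099):
    P=np.array([.4431,.0199,z])+.0039*T[:,2]; go(P,83.4,.231,cur=c)
E
```

```text
cmd [0.4438 0.1299 0.1752] yaw 83.38
[0.44381378 0.12906879 0.17564545] [ 0.74378228  0.65846386  0.08570785 -0.07659913] [-0.47052841  0.53663383 -2.97833941] [[0.112, 0.993, 0.026], [0.967, -0.115, 0.228], [0.229, -0.0, -0.973]]
scene 1928 [-0.16123341  0.15900372] r 0.01889426064871464
-1 1080 [0.0029 0.0013]
1 288 [0.0036 0.0006]
side 1565 [-0.15186472  0.15929695] r 0.01732286324255341
-1 152 [-0.0012  0.0019]
1 978 [-0.0006  0.0012]
delta [-0.2725  0.0299 -0.0256] [ 0.     -0.0003 -0.0003] len 0.11 rows>= 3.0
delta [-0.2982  0.0299  0.0839] [ 0.     -0.0003 -0.0003] len 0.124 rows>= 3.0
delta [-0.3086  0.0299  0.1277] [ 0.     -0.0003 -0.0003] len 0.134 rows>= 4.0
delta [-0.3097  0.0299  0.1325] [ 0.     -0.0003 -0.0003] len 0.135 rows>= 4.0
```

View pics/scene1.png

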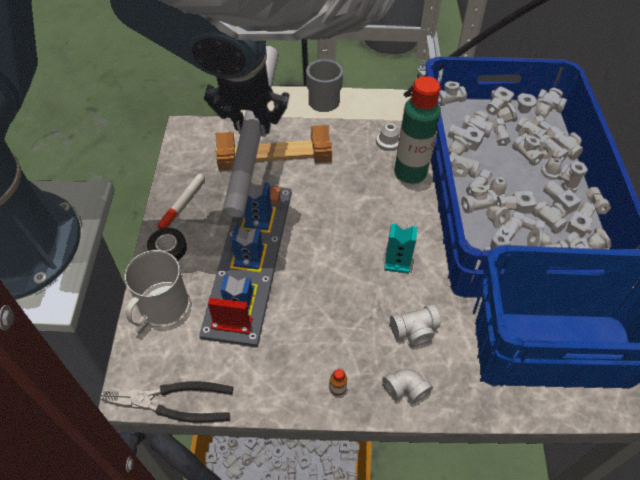

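All three rests stand in order on their marks, tall at (260,208), middle at (248,245) and short at (236,290). The pipe is held tilted with its lower end at (238,205), pointing towards the stop. Moving above the row and partly down.

carry_out(
  deltas=[
    [-0.09, 0.01, -0.026, 0, 0, 0, -1],
    [-0.18, 0.02, -0.026, 0, 0, 0, -1],
    [-0.272, 0.03, -0.026, 0, 0, 0, -1],
    [-0.272, 0.03, -0.026, 0, 0, 0, -1],
    [-0.285, 0.03, 0.03, 0, 0, 0, -1],
    [-0.298, 0.03, 0.084, 0, 0, 0, -1],
    [-0.303, 0.03, 0.106, 0, 0, 0, -1],
    [-0.303, 0.03, 0.106, 0, 0, 0, -1],
    [-0.303, 0.03, 0.106, 0, 0, 0, -1],
  ],
)

```text
time: 17.27
ee_pos: [0.4434, 0.021, 0.1067]
tcp_rot: [0.742, 0.66, 0.086, -0.077]
wrist_force: [0.1, 0.4, -1.8]
opening: 0.376
finger_force: 61.5
```

```bash
python3 - <<'E'
from m import *
c=add([-.303,.03,.106,0,0,0])
o=arm.get_obs();print(o['ee_pos'],o['wrist_force'])
T=target(83.4,.231)
p,d,X,M=snap('scene','pics/scene2.png'); p2,d,X,M=snap('side','pics/side2.png')
cv2.imwrite('pics/c2.png',np.hstack([cv2.resize(p[150:370,180:330],None,fx=2.7,fy=2.7),cv2.resize(p2[150:370,290:440],None,fx=2.7,fy=2.7)])[:600,:800])
for z in (.101,.099): go(np.array([.4431,.0199,z])+.0039*T[:,2],83.4,.231,cur=c)
E
```

```text
cmd [0.4433 0.021  0.1061] yaw 83.38
[0.44339186 0.02097674 0.10671956] [ 0.14801125  0.38252295 -1.77165377]
delta [-0.0056 -0.0001  0.0217] [ 0.     -0.0003 -0.0003] len 0.009 rows>= 1.0
delta [-0.0067 -0.0001  0.0265] [ 0.     -0.0003 -0.0003] len 0.011 rows>= 1.0
```

View pics/c2.png

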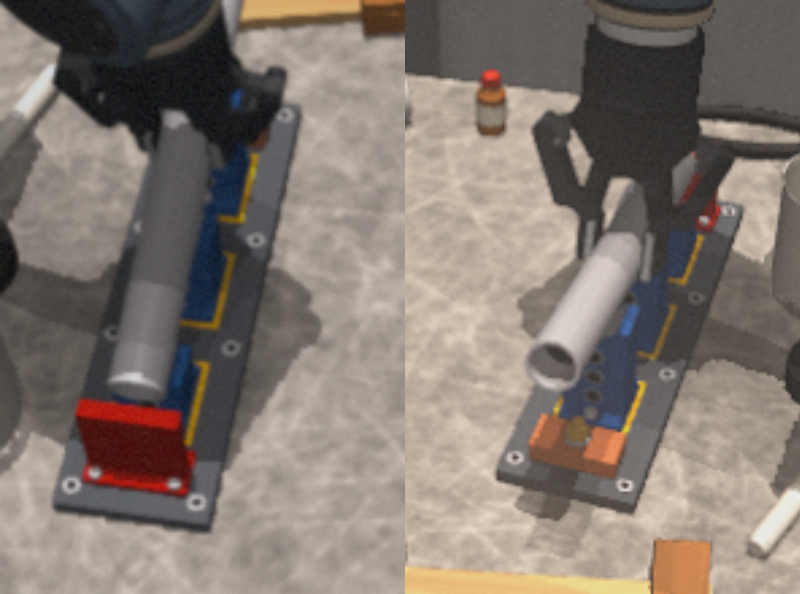

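The pipe hangs about 1 cm above the notches, in line with the row. Lowering gently while watching the force.

carry_out(
  deltas=[
    [-0.002, 0, 0.008, 0, 0, 0, -1],
    [-0.004, 0, 0.016, 0, 0, 0, -1],
    [-0.0055, 0, 0.022, 0, 0, 0, -1],
    [-0.006, 0, 0.024, 0, 0, 0, -1],
    [-0.006, 0, 0.024, 0, 0, 0, -1],
  ],
)

```text
time: 17.78
ee_pos: [0.4431, 0.0205, 0.0964]
tcp_rot: [0.742, 0.661, 0.086, -0.077]
wrist_force: [0.5, -0.1, -2.7]
opening: 0.377
finger_force: 61.5
```

```bash
python3 - <<'E'
from m import *
c=add([-.006,0,.024,0,0,0])
o=arm.get_obs();print(o['ee_pos'],o['wrist_force'],o['ft_torque'])
E
```

```text
cmd [0.4433 0.0208 0.0963] yaw 83.38
[0.44313839 0.02047508 0.09636536] [ 0.47655736 -0.07755626 -2.70302959] [-0.23353647  0.05482798 -0.05059602]
```

carry_out(
  deltas=[
    [0, 0, 0.002, 0, 0, 0, -1],
    [-0.001, 0, 0.004, 0, 0, 0, -1],
    [-0.001, 0, 0.004, 0, 0, 0, -1],
    [-0.001, 0, 0.004, 0, 0, 0, -1],
  ],
)

```text
time: 18.12
ee_pos: [0.4432, 0.0205, 0.095]
tcp_rot: [0.742, 0.661, 0.086, -0.077]
wrist_force: [-1.7, -0.6, 1.6]
opening: 0.374
finger_force: 62.2
```

carry_out(
  deltas=[
    [0, 0, 0.0015, 0, 0, 0, -1],
    [0, 0, 0.0015, 0, 0, 0, -1],
    [0, 0, 0.0015, 0, 0, 0, -0.1],
    [0, 0, 0.0015, 0, 0, 0, -0.1],
    [0, 0, 0.0015, 0, 0, 0, 0.1],
    [0, 0, 0.0015, 0, 0, 0, 0.3],
    [0, 0, 0.0015, 0, 0, 0, 0.3],
    [0, 0, 0.0015, 0, 0, 0, 0.3],
    [0, 0, 0.0015, 0, 0, 0, 0.3],
  ],
)

```text
time: 18.87
ee_pos: [0.4433, 0.0206, 0.0943]
tcp_rot: [0.742, 0.661, 0.086, -0.077]
wrist_force: [-0.9, -0.1, -0.3]
opening: 0.651
finger_force: 0.0
```

```bash
python3 - <<'E'
from m import *
c=add([-.001,0,.004,0,0,0],[0,0,.0015,0,0,0])
o=arm.get_obs();print(o['ee_pos'],o['wrist_force'],o['ft_torque'],o['opening'])
p,d,X,M=snap('wrist','pics/w11.png')
E
```

```text
cmd [0.4433 0.0209 0.094 ] yaw 83.38
[0.44326921 0.02057739 0.0942848 ] [-0.92800963 -0.14422536 -0.31992403] [-0.14674532  0.00993011 -0.04080341] 0.6512733743702217
```

View pics/w11.png

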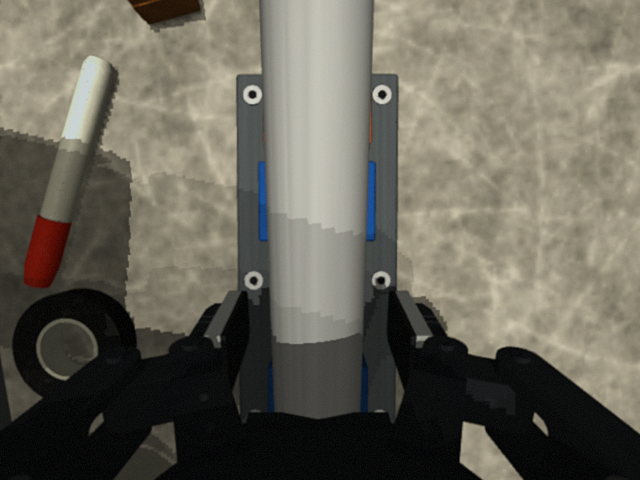

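Pipe centred between the prongs of the tall rest at (317,200), jaws free. Backing off along the tool axis.

carry_out(
  deltas=[
    [0, 0, -0.03, 0, 0, 0, 0.4],
    [0, 0, -0.08, 0, 0, 0, 0.5],
    [0, 0, -0.16, 0, 0, 0, 0.6],
    [0, 0, -0.25, 0, 0, 0, 0.6],
    [0, 0, -0.32, 0, 0, 0, 0.6],
    [0, 0, -0.32, 0, 0, 0, 0.6],
    [-0.1, -0.3, -0.35, 0, 0, 0, 0.6],
    [-0.1, -0.3, -0.35, 0, 0, 0, 0.6],
    [-0.1, -0.3, -0.35, 0, 0, 0, 0.6],
    [-0.1, -0.3, -0.35, 0, 0, 0, 0.6],
  ],
)

```text
time: 19.75
ee_pos: [0.3107, -0.0357, 0.2203]
tcp_rot: [0.742, 0.66, 0.085, -0.078]
wrist_force: [1.3, 0.0, 0.0]
opening: 0.799
finger_force: 0.0
```

```bash
python3 - <<'E'
from m import *
from scipy.optimize import least_squares
o=arm.get_obs();print(o['time'],o['ee_pos'])
P=[]
for n in ['scene','side']:
    p,d,X,M=snap(n,f'pics/{n}3.png'); P.append(p)
    H=cv2.cvtColor(p,cv2.COLOR_BGR2HSV); T=target(83.4,.231)
    ax=np.array([.4431,.0199,.099]); Y=X-ax; u=T[:,0]; t=Y@u; r=np.linalg.norm(Y-t[...,None]*u,axis=2)
    m=(r<.025)&(abs(t)<.2)&(H[...,1]<70)
    Q=X[m]
    f=lambda a:np.linalg.norm(np.cross(Q-[a[0],.02,a[1]],(w:=np.array([a[2],1,a[3]]))/np.linalg.norm(w)),axis=1)-.017
    s=least_squares(f,[.443,.099,.115,.235],loss='soft_l1',f_scale=.002).x
    w=np.array([s[2],1,s[3]]);w/=np.linalg.norm(w)
    e=(Q-[s[0],.02,s[1]])@w
    print(n,len(Q),'x,z',s[:2].round(4),'yaw',np.degrees(np.arctan2(1,s[2])).round(2),'tilt',np.arcsin(w[2]).round(4),'ends',np.percentile(e,[.3,99.7]).round(4))
    red=(H[...,0]<5)&(H[...,1]>170)&(X[...,2]>.06)&(X[...,2]<.09)&(X[...,1]<-.12)&(X[...,1]>-.2)
    rr=X[red][:,:2]@np.array([.115,.993]); le=Q[e<np.percentile(e,3)][:,:2]@np.array([.115,.993])
    print(' stop face along',np.percentile(rr,[2,98]).round(4),'pipe low end',le.min().round(4))
cv2.imwrite('pics/c3.png',np.hstack([cv2.resize(P[0][150:400,180:360],None,fx=2.2,fy=2.2),cv2.resize(P[1][150:400,270:450],None,fx=2.2,fy=2.2)])[:600,:800])
E
```

```text
19.75 [ 0.31065272 -0.03565682  0.22030325]
scene 3628 x,z [0.4456 0.0992] yaw 83.27 tilt 0.2248 ends [-0.161   0.1582]
 stop face along [-0.1099 -0.0977] pipe low end -0.0904
side 1922 x,z [0.4417 0.0995] yaw 83.51 tilt 0.2285 ends [-0.1716  0.159 ]
 stop face along [-0.1096 -0.0954] pipe low end -0.1003
```

View pics/c3.png

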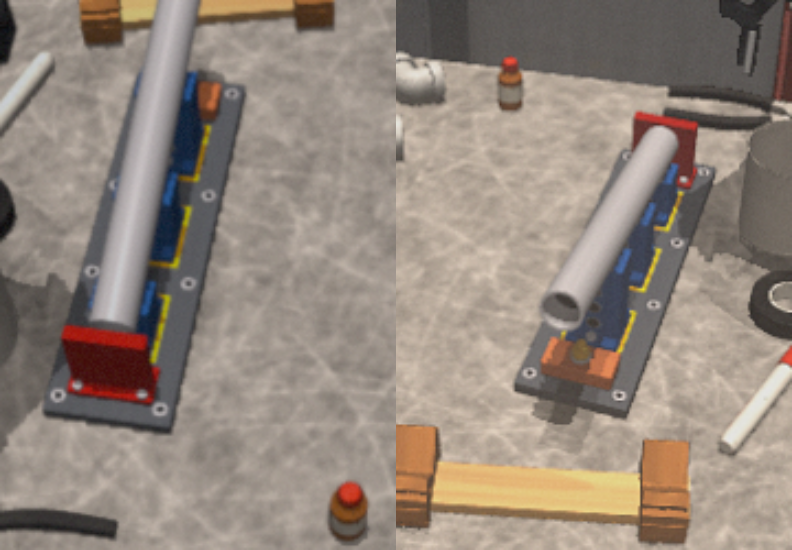

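The pipe lies in all three notches with a tilt of about 0.227 rad and a gap of about 8 mm to the stop. The rests are inside their outlines, the bottle is standing and the arm is clear.

```bash
python3 -c "
from bench import arm
print(arm.hand_in())"
```

```text
the job is handed in; nothing more can be done
None
```

The job is handed in: the three rests stand on their marks in order of height, the pipe slopes in the notches with its lower end about 8 mm from the red stop, and the bottle was not touched. It took about 20 s of the 88 s; no verdict came back on hand-in.

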